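Raise the counterweighted barrier arm and push the screw tray into its dock

TASK

The counterweighted arm of the screw-tray dock is down and its leg bars the lane. With the fingertips push the arm up past its balance point, so that it stays raised against its backstop by itself, then push the small screw tray along the lane until it is fully home against the end stop. Nothing is picked up: keep the tray flat in its lane and leave the other things on the bench where they are.

Things in the scene. Friction and masses are not known exactly. Their poses are not given: they have to be found in the camera images.
- dock: Screw-tray dock, fixed to the bench: plywood base 360 x 110 x 8 mm. Origin: centre of the underside, on the bench top; x along the base to its hinge end, z up. x points to the robot's left (world +y, give or take 0.2 rad). The lane runs along the x axis, floor at z = 8 mm, between two aluminium rails (inner faces y = +-28 mm, x -180 to 45 mm, tops z = 16 mm), open at its -x end.
- stop_face (a point): Foot of the end stop's face, on the lane's floor in mid-lane, at x = 45 mm in the dock's frame. The stop is a block 72 mm wide, its top 40 mm over the bench.
- hinge (a point): Hinge axis of the barrier arm, at x = 105 mm in the dock's frame, 80 mm over the bench; the axis runs along the dock's y. Two grey cheek plates carry it (dock x 86 to 148 mm, outer faces y = +-35 mm, tops 133 mm over the bench) and a rubber backstop pin.
- holddown (a joint): Barrier arm's angle q, rad: 0 down, 1.48 on the backstop. From the hinge the beam (18 x 16 mm) points to the dock's -x, sloping up at 0.52 + q rad: 30 degrees up when down, 25 beyond upright when raised. A level push toward dock +x on any part higher than the hinge raises it (3 to 8 N). Let go below about q = 0.85 it falls back, beyond that it falls on to the backstop and stays.
- bar (a point): Centre of the rubber cross bar at the arm's free end (moves with it), 165 mm from the hinge axis: a cylinder 22 mm in diameter, 90 mm long, parallel to the dock's y. 163 mm over the bench when the arm is down, 245 mm when upright.
- leg_end (a point): Lower end of the arm's leg (moves with it): a rod 12 mm thick with a foot 26 mm across, hung from the beam 110 mm from the hinge. With the arm down it bars the lane at dock x = 10 mm, 22 mm over the bench. It swings out and up with the arm, as far as dock x = -20 mm; with the arm raised it sticks out level toward -x, about 175 mm over the bench, to dock x = 35 mm.
- tray: Small open blue tray of screws, 76 mm long, 50 wide, 30 high, 0.10 to 0.21 kg, standing in the lane before the leg, length along the lane, 3 mm play to each rail. Origin: centre of its underside; its own y axis is its length. Fully home, its front end touches the stop and its origin is at dock x = 7 mm.
- cloth_tape: Bystander beside the dock: roll of black cloth tape, 92 mm across, 48 high; leave alone. Origin: centre of its underside.
- felt_marker: Bystander beside the dock: felt marker, 140 mm long, 14 thick; leave alone. Origin: centre of its underside.
- drill_bits: Bystander beside the dock: wooden block with drill bits, 70 x 26 mm, 69 high with the bits; leave alone. Origin: centre of its underside.
- pink_wax: Bystander beside the dock: block of pink wax, 42 x 60 x 22 mm; leave alone. Origin: centre of its underside.
- allen_key: Bystander beside the dock: hex key, 78 x 31 x 6 mm; leave alone. Origin: centre of its underside.
Not all that is in view belongs to the job. What is meant by the tray is not brown, and is the larger of those in its own colour.

How it is judged:
By the outcome, as a careful person would: the job done as asked, in the order asked, and still so for the second after the job is handed in, with the robot touching nothing.
It also fails if it takes over 48 s, if anything falls off the work surface, if the arm or the gripper's body presses on something with over 40 N, if the wrist force passes 120 N, or if a joint passes its speed limit or range.

ROBOT

A 7-joint arm with a two-finger parallel gripper is mounted at the origin on a cart in front of the work surface, level with it; the furniture and walls round the work are solid. World frame = base frame: x ahead of the robot, y to its left, z up, the work surface at z = 0. Lengths are in m, angles in rad, forces in N, time in s.
With the tool pointing down it reaches from about 0.35 to 0.9 m from the base axis. Payload 19.9 kg.
Tool frame: the origin (TCP) lies between the finger pads; the fingertips stand 19 mm ahead of it and the grasp point (between the pads) is the TCP; z points along the fingers, y is the direction in which the jaws open and shut (so a half turn about z gives the same grasp; the last joint's range is limited). The gripper opens to 94 mm and grips with 3 to 60 N. Pads are 16 mm wide; open, the fingers measure 119 mm over their backs; the gripper's body (75 mm by 177 mm) begins 78 mm behind the grasp point.
Start: joints at [1.113, 0.417, -0.01, 1.614, 0.005, 1.111, -0.053], TCP at [0.253, -0.571, 0.224] pointing down, gripper open.
Joint ranges: [-2.81, 2.81], [-0.39, 2.02], [-1.27, 1.25], [0.06, 2.57], [-1.19, 4.33], [0.19, 2], [-2.82, 2.82]. Speed limits (rad/s): [1.89, 1.89, 2.39, 2.39, 3.01, 3.01, 3.01].

INTERFACE

Orientations are given as a 3x3 rotation matrix whose columns are the frame's x, y, z axes.
In Python, from rig import robot gives the robot as it stands. Calls block until the motion is done:
- robot.move_ptp(position, orientation): joint-space move of the TCP to a pose.
- robot.move_linear(position, velocity=0.15, frame=None, threshold=None): straight line of the TCP; frame=None keeps the orientation; velocity is the mean speed in m/s. With threshold (N) it stops when the force on the tool has changed by that much, and returns True; else False.
- robot.goto_joints(angles): joint-space move.
- robot.gripper_to(opening): finger opening in m; the grip force is fixed at half the most; returns when the fingers have stopped.
- robot.pause(seconds).
- robot.ik(position, orientation): joint angles nearest the present ones, or None.
- robot.get_state(): the state.
- robot.grab_frame(name): name is "scene" or "top" or "wrist"; returns the picture (420x560x3 uint8, red, green, blue); there is no depth.
- robot.camera_info(name): a dict with "fx", "fy", "cx", "cy" (pixels), "rvec" (rotation vector, rad) and "tvec" (3), from world to camera coordinates, as OpenCV has them. Camera axes: x right, y down, z forward; pixel columns grow to the right and rows downward; lengths in m; the calibration is good to about 2 mm. A picture is of the moment at which its call begins: read the wrist's pose just before it. camera_info takes no time and is no camera call; for the wrist camera it gives the pose at the moment of the call.
A pose or a line that the arm cannot do raises robot.PlanningError and nothing moves.
- robot.sign_off(): hands the job in, once; it reports no verdict.
The state is a dict: "time": time; "qpos": joint angles; "joint_vel": joint speeds; "effort": joint torques, N m; "ee_pos": TCP position; "tool_rot": TCP orientation; "force": force on the tool from outside, world axes, zero at the start; "moment": the same for the moment, N m; "opening": finger opening in m.
Only numpy, scipy, OpenCV 4.12 (cv2) and the standard library are available. Lean on these libraries where they do the work, as an engineer would, in place of code of your own. Each camera call takes 0.05 s, during which the arm holds its last target.

## Working session

There is one attempt and no reset: what is moved stays moved. The work goes in short steps, each a Python script; the robot and the scene stay as the last script left them, time stands still between calls to the robot, and variables do not carry over. Pictures are saved under pics/ and viewed, and the job is handed in when it is done.

```bash
ls; mkdir -p pics; python3 - <<'E'
from rig import robot
import cv2
for n in ("scene","top"):
    im=robot.grab_frame(n); cv2.imwrite(f"pics/{n}0.png",im[:,:,::-1])
    c=robot.camera_info(n); print(n,{k:(v.tolist() if hasattr(v,'tolist') else v) for k,v in c.items()})
print(robot.get_state()['time'])
E
```

```text
pics
scene {'fx': 460.4984491144629, 'fy': 460.4984491144629, 'cx': 283.85963408013606, 'cy': 208.90007701067464, 'rvec': [1.2250414556172404, -2.2401518042630144, 1.0188143151437419], 'tvec': [0.2972053832896006, 0.4161517639287209, 0.5818739870167257]}
top {'fx': 458.51788010758605, 'fy': 458.51788010758605, 'cx': 276.28316534814786, 'cy': 214.34174574896048, 'rvec': [2.154918350438792, -2.156000351833149, 0.15780223603010105], 'tvec': [-0.02748756820275369, 0.5732472386273881, 1.1734175240907876]}
0.1
```

View pics/scene0.png

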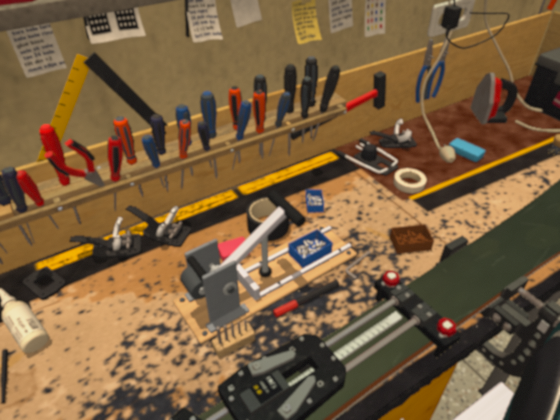

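View pics/top0.png

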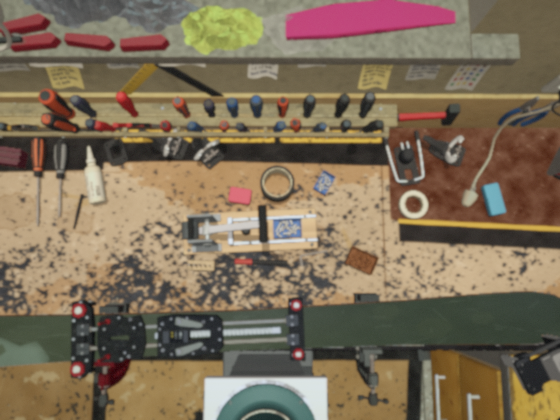

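```bash
cat > h.py <<'E'
import numpy as np, cv2
from rig import robot
def ray(n,px,z,c=None):
    c=c or robot.camera_info(n)
    R=cv2.Rodrigues(np.array(c['rvec'],float))[0]; t=np.array(c['tvec'],float)
    o=-R.T@t; d=R.T@np.array([(px[0]-c['cx'])/c['fx'],(px[1]-c['cy'])/c['fy'],1.])
    return o+d*(z-o[2])/d[2]
def proj(n,P,c=None):
    c=c or robot.camera_info(n)
    K=np.array([[c['fx'],0,c['cx']],[0,c['fy'],c['cy']],[0,0,1]])
    return cv2.projectPoints(np.atleast_2d(np.array(P,float)),np.array(c['rvec'],float),np.array(c['tvec'],float),K,None)[0][:,0]
E
python3 - <<'E'
from h import *
a=cv2.imread('pics/top0.png')[165:285,170:390]; b=cv2.imread('pics/scene0.png')[180:360,160:440]
cv2.imwrite('pics/topc.png',cv2.resize(a,None,fx=3.6,fy=3.6,interpolation=2)); cv2.imwrite('pics/scenec.png',cv2.resize(b,None,fx=2.8,fy=2.8,interpolation=2))
im=cv2.imread('pics/top0.png'); hsv=cv2.cvtColor(im,cv2.COLOR_BGR2HSV)
m=cv2.inRange(hsv,(100,120,60),(125,255,255))
for c in cv2.findContours(m,0,1)[0]:
    if cv2.contourArea(c)>60: print(cv2.minAreaRect(c),cv2.contourArea(c))
print(ray('top',(288,230),.038), robot.get_state()['tool_rot'])
E
```

```text
[ 0.53175115 -0.05862364  0.038     ] [[ 9.14390266e-01  4.04833516e-01 -5.15579501e-04]
 [ 4.04833835e-01 -9.14389782e-01  9.44650243e-04]
 [-8.90145481e-05 -1.07250301e-03 -9.99999421e-01]]
```

View pics/topc.png

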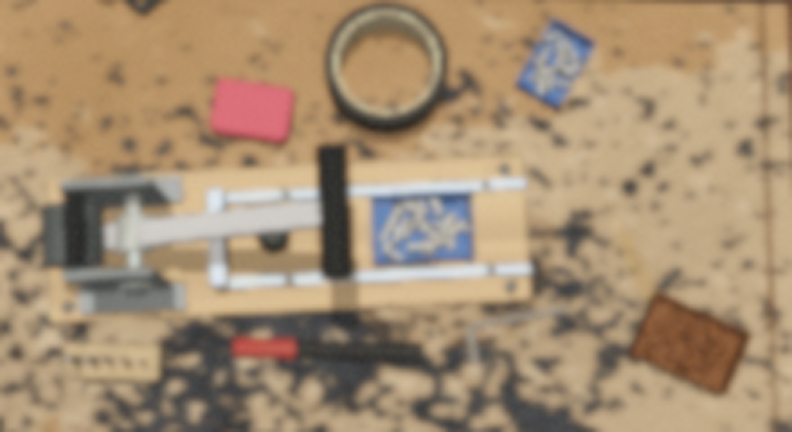

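View pics/scenec.png

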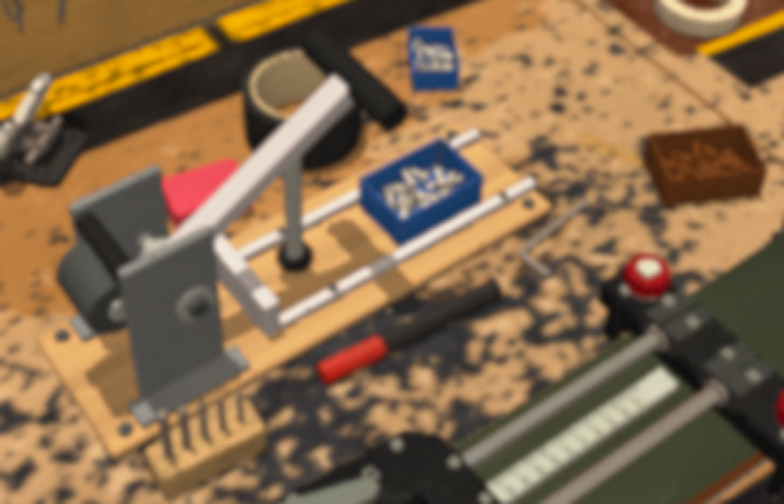

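The candidates for the tray are the large blue tray in the lane at top (287,228), the smaller blue tray at (324,182) and the brown tray at (361,260). I choose the one in the lane: it is blue and the larger of the blues, and the crop confirms this. Next I measure the dock.

```bash
python3 - <<'E'
from h import *
def T(u,v,z): return ray('top',((u+.5)/3.6+169.5,(v+.5)/3.6+164.5),z)
def S(u,v,z): return ray('scene',((u+.5)/2.8+159.5,(v+.5)/2.8+179.5),z)
for nm,p in dict(plateR1=(525,160,.008),plateR2=(533,303,.008),plateL1=(52,183,.008),plateL2=(62,322,.008),railR1=(526,184,.016),railR2=(532,270,.016),stop1=(224,190,.04),stop2=(224,288,.04),bar1=(333,148,.163),bar2=(337,275,.163),tr1=(373,194,.038),tr2=(471,194,.038),tr3=(473,262,.038),tr4=(373,264,.038)).items(): print(nm,T(*p).round(4))
print('scene')
for nm,p in dict(plateR2=(550,206,.008),plateL2=(113,455,.008),plateL1=(40,345,.008),railR1=(478,134,.016),railR2=(533,185,.016),leg=(295,258,.022),trF=(362,205,.008)).items(): print(nm,S(*p).round(4))
E
```

```text
plateR1 [ 0.592  -0.1347  0.008 ]
plateR2 [ 0.484  -0.1393  0.008 ]
plateL1 [0.5744 0.2215 0.008 ]
plateL2 [0.4701 0.2114 0.008 ]
railR1 [ 0.5726 -0.1345  0.016 ]
railR2 [ 0.5081 -0.1381  0.016 ]
stop1 [0.5649 0.0894 0.04  ]
stop2 [0.4931 0.0886 0.04  ]
bar1 [0.5769 0.0071 0.163 ]
bar2 [0.4929 0.0042 0.163 ]
tr1 [ 0.5622 -0.0198  0.038 ]
tr2 [ 0.5622 -0.0918  0.038 ]
tr3 [ 0.5121 -0.0928  0.038 ]
tr4 [ 0.5107 -0.0197  0.038 ]
scene
plateR2 [ 0.4876 -0.1361  0.008 ]
plateL2 [0.4699 0.2201 0.008 ]
plateL1 [0.5705 0.2253 0.008 ]
railR1 [ 0.5702 -0.1322  0.016 ]
railR2 [ 0.5053 -0.1335  0.016 ]
leg [0.5343 0.0522 0.022 ]
trF [ 0.562  -0.0211  0.008 ]
```

```bash
cat >> h.py <<'E'
O=np.array([.5305,.0425,0]); d=np.array([-.045,.999,0]); d/=np.linalg.norm(d)
n=np.array([d[1],-d[0],0])
Rs=[np.c_[s*d,s*n,[0,0,-1]] for s in (1,-1)]
def P(x,z): return O+x*d+np.array([0,0,z])
def arc(q,back=.019,up=.008): # TCP for pushing the bar
    th=.5236+q
    return P(.105-.165*np.cos(th)-back,.080+.165*np.sin(th)+up)
E
python3 - <<'E'
from h import *
for R in Rs:
    print(R.round(2).tolist())
    for p in [P(-.12,.30),arc(0),arc(.6),arc(1.25),P(-.165,.04),P(-.04,.04)]:
        q=robot.ik(p,R); print(p.round(3), None if q is None else np.round(q,2))
E
```

```text
[[-0.04, 1.0, 0.0], [1.0, 0.04, 0.0], [0.0, 0.0, -1.0]]
[ 0.536 -0.077  0.3  ] [ 0.57  0.24 -0.58  1.71  0.14  1.23  0.01]
[ 0.533 -0.014  0.171] [ 0.47  0.38 -0.61  1.88  0.26  0.97 -0.21]
[0.53  0.057 0.237] [ 0.41  0.31 -0.7   1.81  0.22  1.1  -0.31]
[0.525 0.162 0.25 ] [ 0.35  0.38 -0.89  1.75  0.32  1.16 -0.58]
[ 0.538 -0.122  0.04 ] [ 0.56  0.59 -0.5   1.91  0.41  0.74 -0.13]
[0.532 0.003 0.04 ] [ 0.39  0.58 -0.56  1.96  0.45  0.73 -0.4 ]
[[0.04, -1.0, 0.0], [-1.0, -0.04, 0.0], [-0.0, -0.0, -1.0]]
[ 0.536 -0.077  0.3  ] [-0.78  0.34  1.09  1.75 -0.32  1.24 -2.71]
[ 0.533 -0.014  0.171] [-0.86  0.53  1.09  1.92 -0.55  1.03 -2.62]
[0.53  0.057 0.237] [ 0.69  0.43 -1.08  1.8   0.41  1.16  2.66]
[0.525 0.162 0.25 ] [ 0.48  0.45 -1.08  1.75  0.43  1.2   2.47]
[ 0.538 -0.122  0.04 ] [-0.6   0.87  1.08  1.95 -0.96  0.96 -2.13]
[0.532 0.003 0.04 ] [-0.85  0.84  1.08  2.   -0.96  0.93 -2.35]
```

```bash
python3 - <<'E'
from h import *
s=robot.get_state(); p=np.array(s['ee_pos'])
robot.move_linear(p+[0,0,.08],velocity=.2)
robot.gripper_to(.012)
robot.move_ptp(P(-.12,.30),Rs[0])
print(robot.move_linear(P(-.10,.171),velocity=.15))
print(robot.move_linear(arc(0,back=.027),velocity=.1,threshold=4))
s=robot.get_state(); print(s['time'],s['ee_pos'],s['force'],s['opening'])
for k in("scene","top","wrist"): cv2.imwrite(f'pics/{k}1.png',robot.grab_frame(k)[:,:,::-1])
cv2.imwrite('pics/m1.png',cv2.resize(np.hstack([cv2.imread(f'pics/{k}1.png') for k in("scene","top")]),(800,300),interpolation=3))
E
```

```text
False
False
5.5167 [ 0.53355368 -0.0225265   0.170758  ] [ 0.31573943  0.37098231 -0.23312675] 0.011809602455070164
```

View pics/scene1.png

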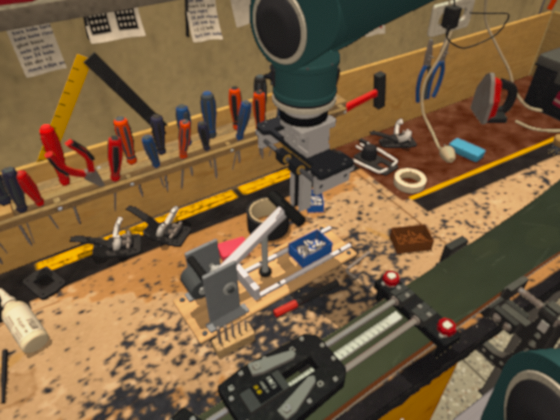

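View pics/wrist1.png

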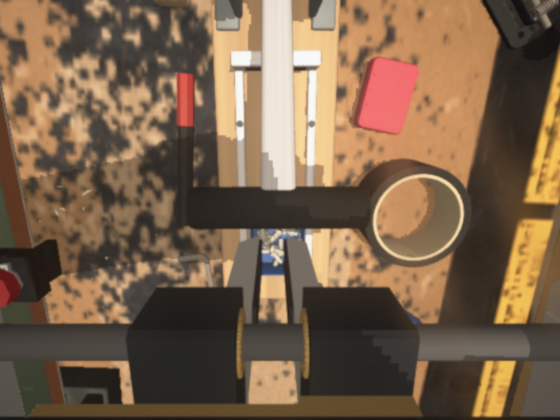

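Scene view: the fingers stand just short of the bar at (290,205). Wrist view: they are centred on the beam and lane (about column 275). Now I push the arm up along its arc.

```bash
python3 - <<'E'
from h import *
for q in (.2,.4,.6,.8,.95,1.1,1.25):
    h=robot.move_linear(arc(q),velocity=.1,threshold=20)
    s=robot.get_state(); print(q,h,round(s['time'],2),np.round(s['ee_pos'],3),np.round(s['force'],1))
    if h: break
cv2.imwrite('pics/scene2.png',robot.grab_frame('scene')[:,:,::-1])
E
```

```text
0.2 True 5.95 [ 0.533 -0.012  0.183] [ 2.1 -4.7  0.7]
```

View pics/scene2.png

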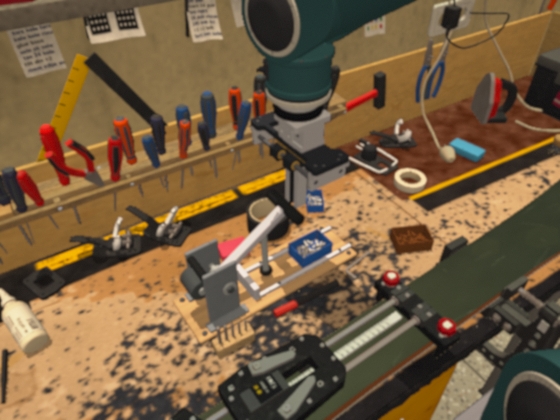

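```bash
python3 - <<'E'
from h import *
for q in (.2,.4,.6,.8,.95,1.1,1.25):
    h=robot.move_linear(arc(q),velocity=.07,threshold=25)
    s=robot.get_state(); print(q,h,round(s['time'],2),np.round(s['ee_pos'],3),np.round(s['force'],1))
    if h: break
for k in("scene","wrist"): cv2.imwrite(f'pics/{k}3.png',robot.grab_frame(k)[:,:,::-1])
E
```

```text
0.2 True 6.27 [ 0.533 -0.008  0.19 ] [ 1.8 -4.4  1.3]
```

View pics/scene3.png

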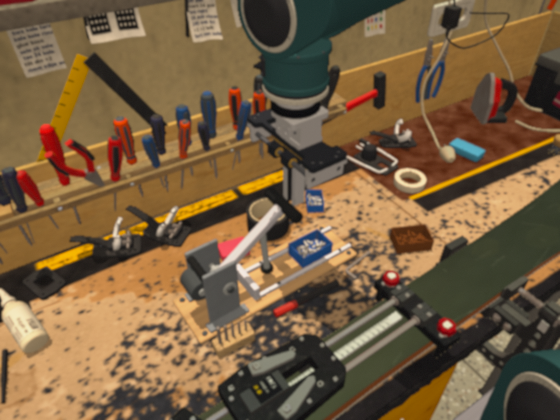

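```bash
python3 - <<'E'
from h import *
s=robot.get_state(); print(np.round(s['force'],1))
for q in (.15,.2,.25,.3):
    h=robot.move_linear(arc(q),velocity=.03,threshold=40)
    s=robot.get_state(); print(q,h,round(s['time'],2),np.round(s['ee_pos'],3),np.round(s['force'],1))
    if h: break
for k in("scene","wrist"): cv2.imwrite(f'pics/{k}4.png',robot.grab_frame(k)[:,:,::-1])
E
```

```text
[ 3.  -3.2  0.6]
0.15 False 6.79 [ 0.533 -0.005  0.193] [ -4.1 -29.6  17.8]
0.2 False 7.22 [ 0.533 -0.     0.199] [ -5.6 -32.4  22.7]
0.25 False 7.64 [0.533 0.005 0.206] [ -7.1 -37.2  27.2]
0.3 False 8.07 [0.532 0.01  0.212] [-10.3 -39.7  33.7]
```

View pics/scene4.png

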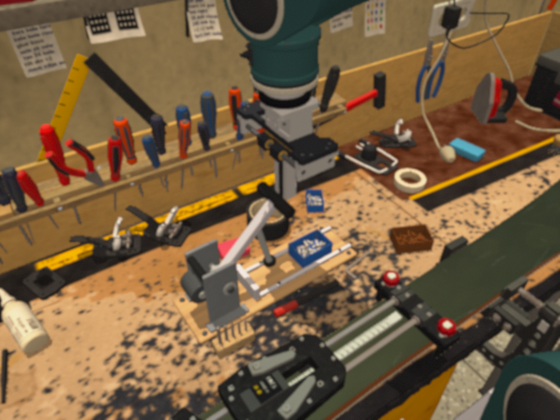

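View pics/wrist4.png

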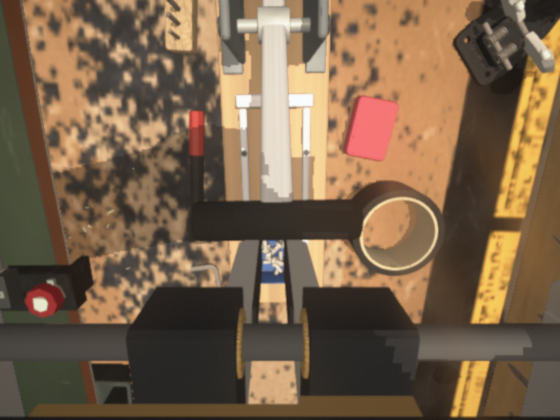

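The rubber bar grips the fingertips and rolls on them, and that drags the tool upward. I'll add that rolling rise to the path.

```bash
python3 - <<'E'
from h import *
p=np.array(robot.get_state()['ee_pos'])
robot.move_linear(p+[0,0,.004],velocity=.03)
s=robot.get_state(); print(np.round(s['ee_pos'],4),np.round(s['force'],1))
for q in (.35,.4,.45,.5):
    h=robot.move_linear(arc(q,up=.008+.013*q),velocity=.04,threshold=30)
    s=robot.get_state(); print(q,h,round(s['time'],2),np.round(s['ee_pos'],3),np.round(s['force'],1))
    if h or np.linalg.norm(s['force'])>35: break
E
```

```text
[0.5326 0.0097 0.2159] [ 0.7 -6.1  5.3]
0.35 True 8.9 [0.533 0.013 0.219] [-1.2 -8.3  6.5]
```

```bash
python3 - <<'E'
from h import *
up=.008+.014*.3
for q in np.arange(.35,1.26,.1):
    h=robot.move_linear(arc(q,up=.008+.014*q),velocity=.05)
    s=robot.get_state(); f=s['force'];print(round(q,2),round(s['time'],2),np.round(s['ee_pos'],3),np.round(f,1))
    if np.linalg.norm(f)>35: break
cv2.imwrite('pics/scene5.png',robot.grab_frame('scene')[:,:,::-1])
E
```

```text
0.35 9.25 [0.533 0.017 0.221] [ -7.7 -36.4  34.2]
```

View pics/scene5.png

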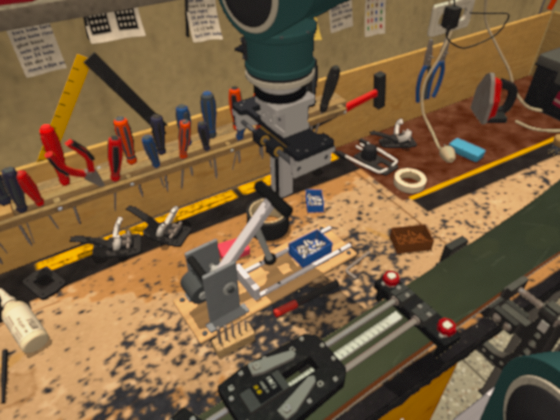

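```bash
cat > push.py <<'E'
from h import *
def st():
    s=robot.get_state(); return np.array(s['ee_pos']),np.array(s['force']),s['time']
robot.move_linear(np.array(robot.get_state()['ee_pos'])+[0,0,.003],velocity=.03)
p,f,t=st(); print(p.round(4),f.round(1))
tgt=p.copy()
for i in range(40):
    p,f,t=st()
    x=(p-O)@d+.019
    c=np.clip((.105-x)/.165,-.5,.9); th=np.arccos(c); dx=.006
    dz=dx/np.tan(th)+.011*dx/(.165*np.sin(th))+np.clip(f[2]/10000,-.003,.003)
    tgt=p+d*dx+[0,0,dz]; tgt[0]=(O+d*((p-O)@d+dx))[0]
    if np.abs(f[1])>35: print('high');break
    robot.move_linear(tgt,velocity=.04)
    p,f,t=st(); print(round(th-.5236,2),round(t,2),p.round(4)[1:],f.round(1))
    if th-.5236>1.15: break
cv2.imwrite('pics/scene6.png',robot.grab_frame('scene')[:,:,::-1])
E
python3 push.py
```

```text
[0.5323 0.0181 0.2242] [0.  0.2 0.1]
0.31 10.07 [0.0245 0.2303] [ 0.1 -0.3  1. ]
0.37 10.44 [0.0307 0.2359] [ 0.3 -0.2  0.3]
0.41 10.79 [0.0369 0.241 ] [ 0.4 -0.7 -0.8]
0.46 11.13 [0.0432 0.2456] [ 0.1  0.4 -0.6]
0.5 11.47 [0.0494 0.2498] [-0.3 -1.5  0.1]
0.55 11.81 [0.0557 0.2537] [-0.1 -0.4 -0.2]
0.59 12.14 [0.0619 0.2572] [ 0.   0.3 -0.2]
0.63 12.47 [0.0682 0.2604] [-0.5  0.7  0.4]
0.67 12.79 [0.0745 0.2633] [-0.2 -0.2 -0.3]
0.71 13.11 [0.0808 0.2659] [ 0.2  0.8 -0.3]
0.75 13.43 [0.0871 0.2682] [ 0.6 -0.1 -0.3]
0.79 13.74 [0.0934 0.2702] [-0.5  0.4 -0.6]
0.83 14.06 [0.0997 0.2719] [ 0.4  0.3 -0.3]
0.87 14.37 [0.106  0.2734] [-0.1 -0.5  0.2]
0.91 14.68 [0.1123 0.2747] [-0.3 -0.  -0.6]
0.95 14.98 [0.1186 0.2757] [-0.9  0.5  0.1]
0.99 15.29 [0.1249 0.2765] [-0.1  1.   0.5]
1.03 15.6 [0.1313 0.2771] [ 0.2 -0.9 -0.3]
1.06 15.91 [0.1376 0.2774] [-0.2  0.3  0.3]
1.1 16.22 [0.1439 0.2774] [-0.2 -0.8 -0.2]
1.14 16.52 [0.1502 0.2772] [ 0.4 -0.7 -0.9]
1.18 16.83 [0.1565 0.2767] [ 0.7 -0.2  0.6]
```

View pics/scene6.png

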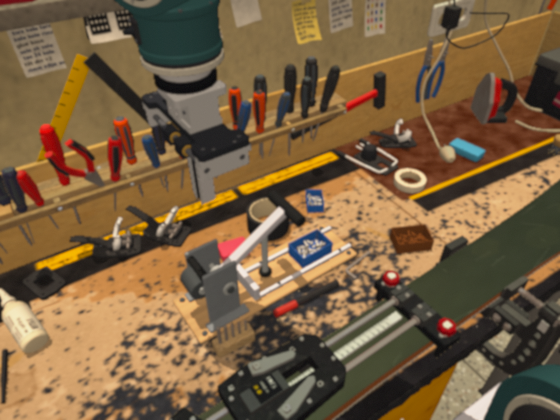

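The fingertips sat too high and slipped over the bar, so the arm fell back down. I'll go round and push again, with the tips about 30 mm below the bar's centre.

```bash
cat > push2.py <<'E'
from h import *
def st():
    s=robot.get_state(); return np.array(s['ee_pos']),np.array(s['force']),s['time']
UP=-.014
robot.move_linear(P(-.085,.26),velocity=.25)
robot.move_linear(P(-.085,.163+UP),velocity=.2)
robot.move_linear(arc(0,back=.021,up=UP),velocity=.08)
off=UP
for i,q in enumerate(np.arange(.06,1.3,.06)):
    p,f,t=st()
    robot.move_linear(arc(q,up=off),velocity=.06)
    p,f,t=st(); print(round(q,2),round(t,2),p.round(4)[1:],f.round(1),round(off,4))
    off+=.011*.06+np.clip((f[2]+1)/12000,-.003,.003)
    if np.abs(f).max()>45: print('high');break
    if off>.002: print('off high');break
    if q>.9 and abs(f[1])<1.5 and abs(f[2])<1.5: break
for k in("scene","wrist"): cv2.imwrite(f'pics/{k}7.png',robot.grab_frame(k)[:,:,::-1])
E
python3 push2.py
```

```text
0.06 19.35 [-0.0102  0.1575] [ -2.2 -10.6   3.7] -0.014
0.12 19.68 [-0.0043  0.1667] [-1.6 -9.   5.4] -0.0129
0.18 20.02 [0.0023 0.1757] [-0.2 -6.5  3.7] -0.0118
0.24 20.34 [0.0092 0.1838] [ 0.9 -5.4  3.5] -0.0107
0.3 20.67 [0.0165 0.1913] [ 1.9 -2.4  1.2] -0.0097
0.36 20.99 [0.0243 0.1989] [-0.2 -0.5 -0.5] -0.0088
0.42 21.32 [0.0321 0.2057] [-0.1 -0.6 -0. ] -0.0081
0.48 21.64 [0.0403 0.2121] [ 0.8 -0.1  0.1] -0.0074
0.54 21.97 [0.0488 0.2179] [0.8 0.1 1.3] -0.0066
0.6 22.29 [0.0576 0.2232] [ 0.4 -0.  -0.3] -0.0058
0.66 22.61 [0.0667 0.2279] [ 0.6 -0.2  1. ] -0.0051
0.72 22.93 [0.0759 0.2322] [ 0.2 -0.7 -0.1] -0.0042
0.78 23.24 [0.0854 0.2358] [0.2 0.3 0.1] -0.0035
0.84 23.56 [0.095  0.2389] [ 0.1 -1.1  0.5] -0.0027
0.9 23.88 [0.1047 0.2414] [ 0.3 -0.5 -0.9] -0.002
0.96 24.19 [0.1145 0.2431] [ 0.2 -0.   0.8] -0.0013
```

```bash
python3 -c "
import cv2,numpy as np
cv2.imwrite('pics/m7.png',cv2.resize(np.hstack([cv2.imread('pics/scene7.png'),cv2.imread('pics/wrist7.png')]),(800,300),interpolation=3))"
```

```text
(no output)
```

View pics/scene7.png

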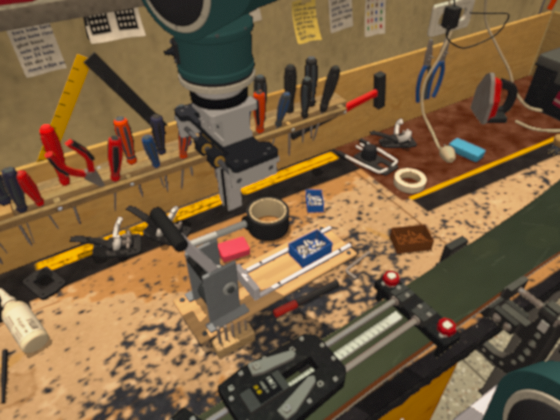

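View pics/wrist7.png

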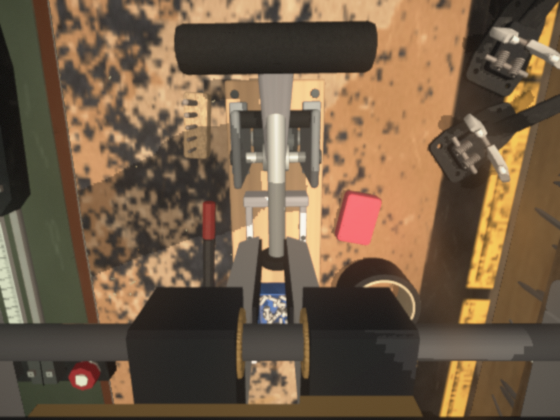

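Scene view: the arm is raised, with the bar at (170,230) and the leg level. Wrist view: it leans beyond upright past the fingers, which touch nothing. I'll retreat and go behind the tray.

```bash
python3 - <<'E'
from h import *
robot.move_linear(P(-.03,.275),velocity=.2)
robot.move_linear(P(-.165,.20),velocity=.25)
robot.move_linear(P(-.168,.037),velocity=.15,threshold=15)
s=robot.get_state(); print(s['time'],s['ee_pos'],np.round(s['force'],1))
for k in("scene","top","wrist"): cv2.imwrite(f'pics/{k}8.png',robot.grab_frame(k)[:,:,::-1])
E
```

```text
26.975 [ 0.53859871 -0.12537989  0.03781563] [-0.2 -1.   0.1]
```

View pics/scene8.png

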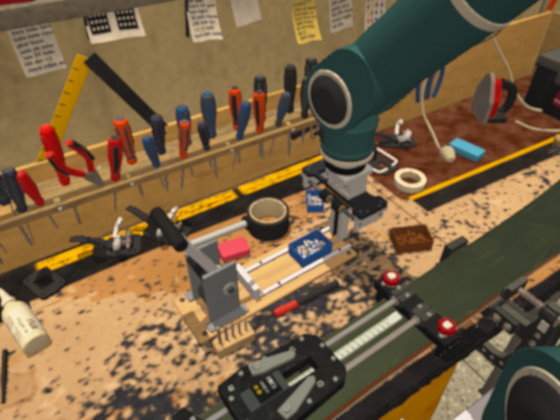

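View pics/wrist8.png

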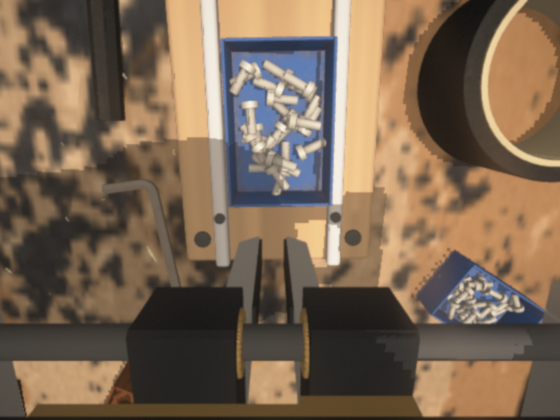

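```bash
python3 - <<'E'
from h import *
sh=np.array([.0015,0,0])
def log(h):
    s=robot.get_state(); print(h,round(s['time'],2),np.round(s['ee_pos'],4),np.round(s['force'],1))
log(robot.move_linear(P(-.15,.037)+sh,velocity=.06,threshold=15))
log(robot.move_linear(P(-.055,.037)+sh,velocity=.06,threshold=25))
log(robot.move_linear(P(-.034,.037)+sh,velocity=.025,threshold=10))
for k in("scene","top","wrist"): cv2.imwrite(f'pics/{k}9.png',robot.grab_frame(k)[:,:,::-1])
E
```

```text
False 27.57 [ 0.5388 -0.1069  0.037 ] [-0.2 -0.3  0. ]
False 29.31 [ 0.5345 -0.0126  0.037 ] [-0.4 -0.3  1. ]
True 29.96 [0.5338 0.0036 0.0369] [ 1.4 -3.4  2.7]
```

View pics/wrist9.png

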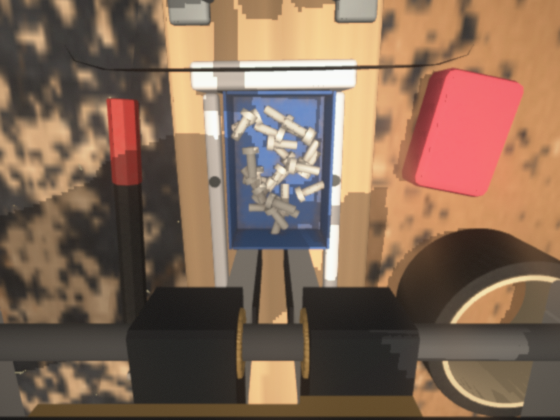

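View pics/scene9.png

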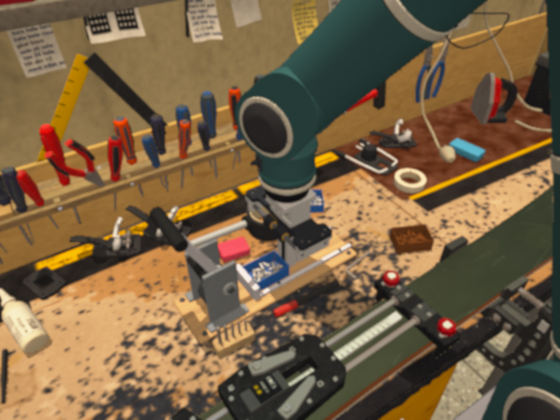

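The tray stopped with the fingers at dock x = -39 mm, as predicted for home. I'll give it one gentle seating push, then retreat and check.

```bash
python3 - <<'E'
from h import *
p=np.array(robot.get_state()['ee_pos'])
h=robot.move_linear(p+d*.003,velocity=.01,threshold=14)
s=robot.get_state(); print(h,s['time'],np.round(s['ee_pos'],4),np.round(s['force'],1))
p=np.array(s['ee_pos'])
robot.move_linear(p-d*.10,velocity=.12)
robot.move_linear(p-d*.14+[0,0,.14],velocity=.15)
robot.move_linear(p-d*.14+[0,0,.2],velocity=.15)
s=robot.get_state(); print(s['time'],np.round(s['force'],1))
for k in("scene","top","wrist"): cv2.imwrite(f'pics/{k}10.png',robot.grab_frame(k)[:,:,::-1])
cv2.imwrite('pics/s10c.png',cv2.resize(cv2.imread('pics/scene10.png')[180:360,140:420],None,fx=2.8,fy=2.8,interpolation=2))
E
```

```text
True 30.4 [0.5335 0.0035 0.0366] [ 0.6 -2.9  0.9]
33.05 [ 0.4 -0.3 -0.1]
```

View pics/s10c.png

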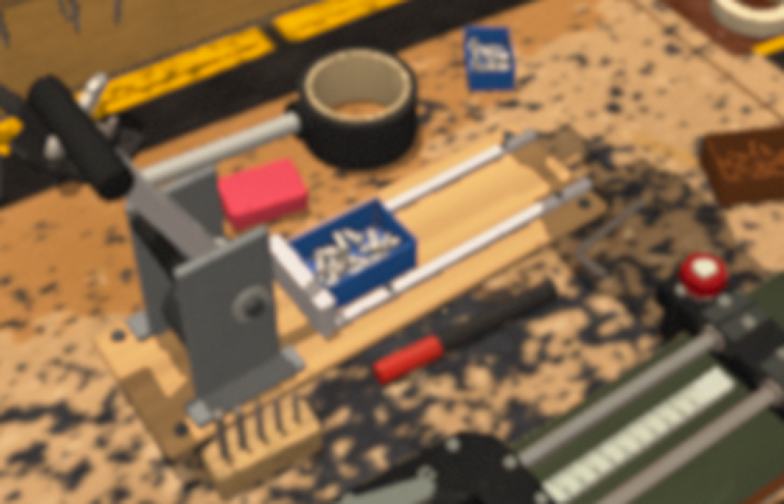

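View pics/wrist10.png

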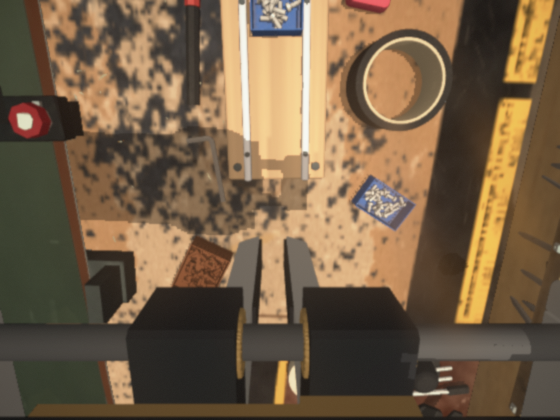

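```bash
python3 - <<'E'
from h import *
w=ray('wrist',(276,36),.038); e=ray('wrist',(276,178),.008)
print('tray rear dock x',(w-O)@d,'base end',(e-O)@d)
a=cv2.imread('pics/scene9.png');
print('tray rear corner via scene',[((ray('scene',((u+.5)/2.8+139.5,(v+.5)/2.8+179.5),.038)-O)@d).round(4) for u,v in((377,201),(415,238))])
robot.sign_off()
E
```

```text
tray rear dock x -0.034818968094495924 base end -0.17716640438856587
tray rear corner via scene [np.float64(-0.0268), np.float64(-0.0284)]
the job is handed in; nothing more can be done
```

The barrier arm is raised and resting on its backstop, and the blue tray is pushed home against the end stop. I handed the job in at about 33 s.

- **Raising the arm:** The first push failed: the fingertips were too high, slipped over the rubber bar, and the arm fell back down. I went round and pushed again with the tips lower. The arm then swung past its balance point on its own. It still showed raised, with its leg level, in the last picture.
- **Pushing the tray:** With the gripper nearly closed and low in the lane, I pushed until it stopped with the fingers at dock x = -39 mm, which is where a seated tray should stop them. A second light push moved it no further. I then backed the gripper clear, and the force on the tool was about zero.
- **Disagreement in the last checks:** The two camera estimates of the tray's rear edge were -35 mm (wrist) and about -28 mm (scene). Home is -31 mm, so each is 3 to 4 mm off, on opposite sides. I relied on the contact stop and on the picture, which shows the tray's front end at the stop.
- **Other objects:** The other things on the bench looked unmoved in the pictures; I did not measure them.
- **Forces:** The highest reading was about 50 N in total at the fingertips, during the failed first push. I only read forces between moves, so brief peaks may have been higher.

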